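Gauge a pump spindle in the bench caliper and turn the readout to read it

ROBOT

A 6-joint arm with a two-finger parallel gripper is mounted at the origin on the work surface. World frame = base frame: x ahead of the robot, y to its left, z up, the work surface at z = 0. Lengths are in m, angles in rad, forces in N, time in s.
With the tool pointing down it reaches from about 0.275 to 0.75 m from the base axis. Payload 10.2 kg.
Tool frame: the origin (TCP) lies between the finger pads; the fingertips stand 25 mm ahead of it and the grasp point (between the pads) lies 6 mm ahead of it; z points along the fingers, y is the line along which they close (so a half turn about z gives the same grasp; the last joint's range is limited). The gripper opens to 88 mm and grips with 3 to 60 N. Pads are 18 mm wide; open, the fingers measure 123 mm over their backs; the gripper's body (75 mm by 187 mm) begins 45 mm behind the grasp point.
Start: joints at [-1.526, 0.313, 1.498, -0, 1.331, -0.223], TCP at [0.139, -0.506, 0.264] pointing down, gripper open.
Joint ranges: [-2.94, 2.94], [-0.97, 2.17], [0.19, 2.56], [-1.23, 4.37], [0.02, 3.11], [-2.88, 2.88]. Speed limits (rad/s): [2.39, 2.39, 3.01, 3.14, 3.14, 3.14].

INTERFACE

Orientations are given as a unit quaternion [x, y, z, w].
In Python, from plant import sense, camera, get_calibration, job, search_frame gives the robot as it stands.
- The arm moves only by the shell command python3 -m inch 'ROWS' [OPENING] [FORCE]. ROWS is a JSON object of lists of equal length, an entry for each row: "delta_pos": the shift along the world's x, y, z in m, a list of three; "twist": the turn, a rotation vector about the world's x, y, z in degrees, a list of three. A call has 1 to 5 rows; each row shifts and turns the commanded pose from where the row before left it; what a row does not reach is not made up. A row lasts 1/10 s, in which the tool goes at most 50 mm and 8.59 degrees, less where a joint would pass 70% of its speed; a pose out of reach is approached as far as the arm can. A call is refused whole if a number of a shift passes 0.05 or a number of a turn 8.59, either way. A call with a gripper value outside its range is refused whole. OPENING is the closure, from -1 (fully open) to 1 (shut), set as the call begins (- or left out, the last holds). The fingers move at their own pace and stop on an object; FORCE is the grip in N (left out, the last holds). Time passes only in rows, so rows that do not move let the fingers close. It gives the time, the measured TCP pose, the force, the opening and the grip force at its end, in the units of the state.
- sense(): the state, without advancing time (a new reading comes with each control period).
- camera(name): name is "side" or "top"; returns (picture, depth): 384x512x3 uint8, red, green, blue; 384x512 float32, m along the optical axis (not along the pixel's ray), 0 where there is no reading.
- get_calibration(name): a dict with "fov_y" (degrees; the focal length in pixels is half the picture's height over the tangent of half this angle, whatever the lens; pixels are square), "cx", "cy" (the principal point, pixels), "D" ([k1, k2, p1, p2, k3] as OpenCV has them; the pictures are not rectified), "xyz" and "rotation" of the camera in the world. Camera axes: x right, y down, z forward; pixel columns grow to the right and rows downward; lengths in m; the calibration is good to about 2 mm. A picture is of the moment at which its call begins. get_calibration takes no time and is no camera call.
- job.finish_job(): hands the job in; it is judged then, once.
Trained networks look in the newest picture that a camera, given by its name, has taken for a name from the list of things; names that differ only in an ending like _2 or _b are one class to them, and where a whole thing is asked for, a point or a joint stands for the part that bears it (a point fixed in the world has none). Each returns a list of dicts, best first, with "confidence" (0 to 1); they miss things now and then, are a little off and sometimes report something else, mostly with a low value. They report only what shows in the picture. A call takes as long as a camera call.
- search_frame(name, camera): "box" ([left, top, right, bottom] in pixels, round what is visible of it).
The state is a dict: "t": time; "q": joint angles; "dq": joint speeds; "joint_torque": joint torques, N m; "ee_pos": TCP position; "ee_rot": TCP orientation; "wrist_force": force on the tool from outside, world axes, zero at the start; "ft_torque": the same for the moment, N m; "opening": finger opening in m; "finger_force": force on a finger pad.
Only numpy, scipy, OpenCV 4.12 (cv2) and the standard library are available. Lean on these libraries where they do the work, as an engineer would, in place of code of your own. Each camera call takes 0.05 s, during which the arm holds its last target. There are 200 camera calls.

TASK

Take the stepped spindle (not the plain bar) from the sloping rest, lay it in the caliper's V rests between the jaws and let go, then slide the jaw shut until the spindle presses the sprung anvil in by about 5 mm and leave it clamped like that. Then set the readout for reading: swivel it square to its base and raise its screen to about 64 degrees, letting go of it there.

Things in the scene. Friction and masses are not known exactly. Their poses are not given: they have to be found in the camera images.
- spindle: Stepped steel spindle, 120 mm long, about 0.45 kg: middle 90 mm of 30 mm diameter, a narrower journal of 16 mm diameter and 15 mm length at each end, same both ways round. Origin at its centre, x along its axis (turns about the axis mean nothing). It starts in one of the two places of the rack, axis sloped 30 degrees.
- plain_bar: Bystander: plain steel bar, 30 mm diameter and 120 mm long without steps, in the other place of the rack. Origin at its centre, x along its axis. Leave it there.
- rack: Fixed black sloping rest, 160 x 180 mm, beside the caliper. Origin under its centre, x level towards its high end (away from the robot). Two bars lie at y = +45 and -45 mm, centres at x = -22.5, z = 91 mm, rising 30 degrees towards +x, each in two V saddles (10 mm thick, 50 mm apart, 40 mm clear between for fingers). Plate 45 mm below the bar axis; stop lip at the low end.
- caliper: Fixed bench caliper, bed 110 x 310 x 15 mm. Origin under its centre, y along the slide from sprung anvil (-y end) to sliding jaw (+y end). Low beam (top 27 mm high) at x = 44 mm. Behind the anvil a block (y = -147 to -93 mm) with a dial on top, 98 mm high: its needle points to +y at rest and turns clockwise 1 rad per 5 mm of anvil; ticks at 0.5 and 1.5 rad mark the good range.
- rest (a point): Point on the axis of a bar lying in the caliper's two V rests, midway between them, 60 mm above the table; axes as the caliper's. V rests at y = +25 and -25 mm, 10 mm thick, 40 mm clear between them for fingers; bed 45 mm below this point. A spindle centred here ends 8 mm short of the anvil face.
- anvil (a joint): How far the sprung anvil has been pushed in (towards caliper -y), m: 0 at rest, spring 1 N per mm, hard stop at 14 mm. Face at rest at y = -68 mm of the caliper, 44 mm wide, 30 to 86 mm high.
- jaw (a joint): Travel of the sliding jaw, m: 0 fully open, grows as it shuts (towards caliper -y), up to 0.075. Its face lies at y = 110 mm minus this in the caliper's frame. Stiff slide: about 11 N to move, stays where it is left. With the spindle clamped it reads about 0.058 plus the anvil's value.
- jaw_grip (a point): Grip point in the black block on top of the sliding jaw, 130 mm above the table: block 30 mm (caliper x) by 18 mm (caliper y), 100 to 150 mm high; the steel jaw face below it (44 mm wide, 12 mm thick, 32 to 100 mm high) is flush with the block's anvil side, 9 mm to -y of this point.
- stand: Fixed white base plate of the readout, 120 x 110 x 12 mm, on the other side of the caliper from the rack. Origin under its centre, on the swivel axis; its x axis points away from where the screen looks when swivel is 0.
- swivel (a joint): Turn of the readout about the vertical axis through the stand's origin, rad, counter-clockwise from above; 0 = square to the base, with the hinge parallel to the base's y axis. Friction 0.35 N m, stays.
- tilt (a joint): Tilt of the screen panel, rad: 0 lying level with the screen up, 1.57 upright with the screen facing the stand's -x side. Friction 0.6 N m, stays where it is left.
- pivot (a point): Middle of the tilt hinge of the readout, 85 mm above the table, 40 mm to -x of the swivel axis in the readout's own frame (axes turn with the swivel; y is the hinge line). Panel 98 mm (from hinge outwards) x 124 x 16 mm.
- tab (a point): Grip point on the grey tab at the panel's free edge, 125 mm from the hinge. Tab 16 mm wide (along the hinge line), 14 mm thick, 40 mm long beyond the panel's edge. Axes: x outwards from the hinge along the panel, y along the hinge line, z out of the screen.
- bottle: Bystander: glass jar with blue cap, 72 mm diameter, 130 mm high, behind the caliper. Origin under its centre.
- vial_tray: Bystander: black vial tray 85 x 160 x 35 mm behind the caliper. Origin under its centre.

How it is judged:
By the outcome, as a careful person would: the job done as asked, in the order asked, and still so for the second after the job is handed in, with the robot touching nothing.
It also fails if it takes over 72 s, if anything falls off the work surface, if the arm or the gripper's body presses on something with over 40 N, if the wrist force passes 120 N, or if a joint passes its speed limit or range.

## Working session

There is one attempt and no reset: what is moved stays moved. The work goes in short steps, Python scripts to look and compute and a shell command to move; the robot and the scene stay as the last step left them, time stands still between calls to the robot, and variables do not carry over. Pictures are saved under pics/ and viewed, at most 10 in all, crops included, and the job is handed in when it is done.

```bash
ls; mkdir -p pics; cat > h.py <<'E'
import numpy as np, cv2
from plant import sense, camera, get_calibration, search_frame
def K(n):
    c=get_calibration(n); f=192/np.tan(np.radians(c["fov_y"])/2)
    return np.array([[f,0,c["cx"]],[0,f,c["cy"]],[0,0,1]]),np.array(c["D"]),np.array(c["xyz"]),np.array(c["rotation"])
def Rm(r):
    from scipy.spatial.transform import Rotation as R
    return r if r.shape==(3,3) else R.from_quat(r).as_matrix()
def cloud(n,depth):
    k,D,t,r=K(n); r=Rm(r)
    v,u=np.mgrid[:384,:512]
    p=cv2.undistortPoints(np.stack([u,v],-1).reshape(-1,1,2).astype(float),k,D).reshape(384,512,2)
    P=np.dstack([p,np.ones((384,512))])*depth[...,None]
    return P@r.T+t
def proj(n,X):
    k,D,t,r=K(n); r=Rm(r)
    X=(np.atleast_2d(X)-t)@r
    return cv2.projectPoints(X,np.zeros(3),np.zeros(3),k,D)[0].reshape(-1,2)
E
python3 - <<'E'
from h import *
for n in ("top","side"):
    print(n,get_calibration(n))
    im,d=camera(n); cv2.imwrite(f"pics/{n}0.png",cv2.cvtColor(im,cv2.COLOR_RGB2BGR)); np.savez(f"{n}0.npz",im=im,P=cloud(n,d),d=d)
    for o in ["spindle","plain_bar","rack","caliper","jaw_grip","stand","tab","pivot","anvil"]:
        print(o,[( [round(x) for x in r["box"]],round(r["confidence"],2)) for r in search_frame(o,n)[:2]])
print(sense())
E
```

```text
pics
top {'fov_y': 47.688659734792694, 'cx': 257.51562414930277, 'cy': 187.40413829006664, 'D': array([-0.15659641,  0.        ,  0.        ,  0.        ,  0.        ]), 'xyz': array([ 0.38174151, -0.01625576,  1.41252277]), 'rotation': array([ 0.71233864, -0.69724051,  0.05144565, -0.06150344])}
spindle [([380, 206, 389, 244], 0.74), ([204, 134, 260, 172], 0.48)]
plain_bar [([352, 206, 362, 246], 0.84)]
rack [([334, 192, 396, 249], 0.76)]
caliper [([212, 201, 308, 242], 0.65), ([125, 189, 171, 240], 0.54)]
jaw_grip [([225, 199, 234, 228], 0.62)]
stand [([124, 192, 174, 241], 0.86)]
tab [([129, 194, 172, 240], 0.65)]
pivot [([127, 192, 169, 242], 0.75), ([127, 190, 173, 239], 0.51)]
anvil [([279, 216, 288, 234], 0.55), ([223, 200, 235, 225], 0.43)]
side {'fov_y': 45.02626516458495, 'cx': 254.70798402349698, 'cy': 200.085082615924, 'D': array([-0.1211617,  0.       ,  0.       ,  0.       ,  0.       ]), 'xyz': array([0.41860553, 1.16452609, 0.77125639]), 'rotation': array([-0.06190575,  0.86019276, -0.50442618,  0.04231227])}
spindle []
plain_bar [([283, 157, 319, 177], 0.7), ([245, 
[... 328 characters left out ...]
, 214], 0.47)]
{'t': 1.0, 'q': array([-1.52640879e+00,  3.12856114e-01,  1.49770859e+00,  7.10185610e-06,
        1.33100420e+00, -2.23389687e-01]), 'dq': array([-0.00085225,  0.00025849, -0.00078889,  0.00013443, -0.00358109,
        0.00049609]), 'joint_torque': array([ 5.81923723e-04, -4.02115202e+01, -2.52414733e+01,  6.93814410e-02,
        3.20299901e-02, -4.87510124e-05]), 'ee_pos': array([ 0.13890398, -0.50629097,  0.26373941]), 'ee_rot': array([9.91050414e-01, 1.33488117e-01, 2.37386802e-06, 1.21386256e-05]), 'wrist_force': array([-0.10707444,  0.01490565,  0.0808653 ]), 'ft_torque': array([ 0.04678893,  0.01043813, -0.01906759]), 'finger_force': 0.0, 'opening': 0.08830703393986514}
```

```bash
python3 - <<'E'
import cv2,numpy as np
a=cv2.imread("pics/top0.png")[120:260,110:410]; b=cv2.imread("pics/side0.png")[140:345,220:350]
a=cv2.resize(a,(800,373),interpolation=cv2.INTER_CUBIC); cv2.imwrite("pics/v1.png",a)
cv2.imwrite("pics/v2.png",cv2.resize(b,(380,600),interpolation=cv2.INTER_CUBIC))
E
```

```text
(no output)
```

View pics/v1.png

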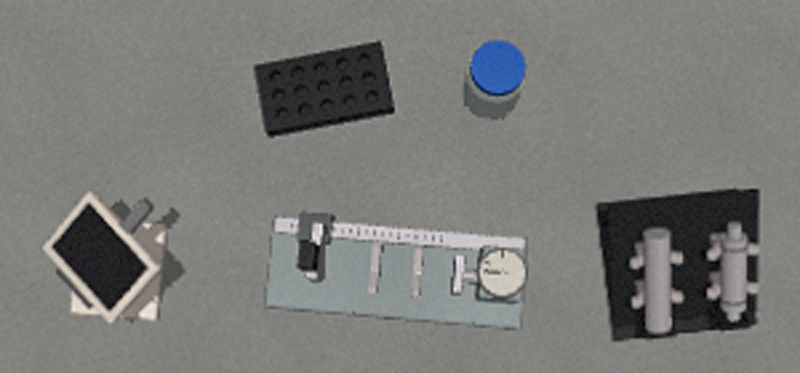

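View pics/v2.png

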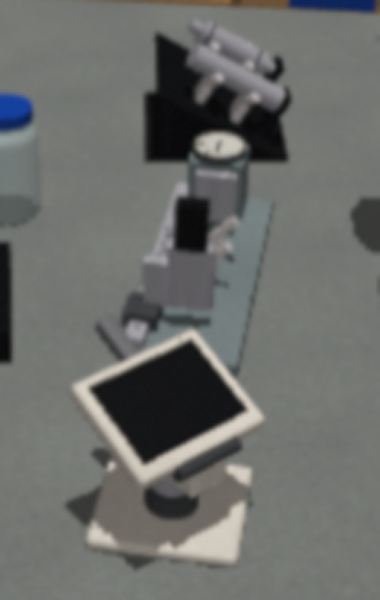

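```bash
cat > fit.py <<'E'
from h import *
T=np.load("top0.npz");S=np.load("side0.npz");P=T["P"];Q=S["P"]
np.set_printoptions(precision=4,suppress=True)
print("table z top/side",np.median(P[300:340,150:350,2]),np.median(Q[300:340,80:180,2]))
def box(P,b): return P[b[1]:b[3],b[0]:b[2]].reshape(-1,3)
def line(p):
    c=p.mean(0);w=np.linalg.svd(p-c)[2][0];return c,w*np.sign(w[0])
for n,b in (("spindle",(376,200,394,250)),("bar",(347,200,366,250))):
    p=box(P,b); p=p[p[:,2]>.06]; 
    c,w=line(p); s=(p-c)@w
    for i in range(3):
        q=p[np.abs((p-c)@np.cross([0,0,1],w)/np.linalg.norm(w[:2]))<.012]
    print(n,c,w,"slope",np.degrees(np.arcsin(w[2])),"yaw",np.degrees(np.arctan2(w[1],w[0])),s.min(),s.max(),len(p), "mid",c+w*(s.min()+s.max())/2)
def rect(p,lab):
    r=cv2.minAreaRect(p[:,:2].astype(np.float32)*1000);print(lab,np.round(r[0],1),np.round(r[1],1),round(r[2],2),len(p))
p=box(P,(195,190,325,260)); rect(p[(p[:,2]>.009)&(p[:,2]<.019)],"bed")
q=p[(p[:,2]>.021)&(p[:,2]<.032)]; rect(q,"beam"); 
q=p[p[:,2]>.09]; 
for b,l in (((215,190,245,240),"jawblock"),((270,190,315,250),"dial")):
    q=box(P,b); print(l,np.percentile(q[:,2],98)); q=q[q[:,2]>(.14 if l[0]=="j" else .09)]; rect(q,l)
q=box(Q,(240,180,320,280)); rect(q[(q[:,2]>.009)&(q[:,2]<.019)],"bed side")
p=np.vstack([box(P,(115,180,185,250)),box(Q,(235,240,320,340))])
rect(p[(p[:,2]>.006)&(p[:,2]<.016)],"stand")
p=box(P,(320,185,410,260)); p=p[p[:,2]>.02]; rect(p,"rack")
for n,P_,b in (("top",P,(115,180,185,250)),("side",Q,(235,240,320,340))):
    p=box(P_,b);p=p[p[:,2]>.07]; c=np.median(p,0)
    for i in range(8):
        k=np.linalg.svd(p[:]-c)[2][2] if i==0 else np.linalg.svd(g-g.mean(0))[2][2]
        k*=np.sign(k[2]); cc=p.mean(0) if i==0 else g.mean(0)
        g=p[np.abs((p-cc)@k)<.006]
    print(n,"panel n",k,"tilt",np.degrees(np.arccos(k[2])),"dir out",np.degrees(np.arctan2(-k[1],-k[0])),"c",g.mean(0),len(g),len(p),p[:,2].min(),p[:,2].max())
E
python3 fit.py
```

```text
table z top/side 0.26872653639867683 0.0006720225281608427
spindle [ 0.504  -0.3868  0.0945] [ 0.0866 -0.2758 -0.9573] slope -73.19680535640407 yaw -72.5701906905074 -1.3745638680393253 0.0453803411848814 598 mid [ 0.4465 -0.2035  0.7307]
bar [ 0.4984 -0.2977  0.0983] [ 0.0838 -0.2136 -0.9733] slope -76.73571998921261 yaw -68.58059208330958 -1.3490333833897559 0.04496357613181447 689 mid [ 0.4438 -0.1584  0.733 ]
bed [492.6 -25. ] [364.  110.9] 86.21 1830
beam [498.5   3.3] [300.9 108.2] 84.13 475
jawblock 0.1490819309227848
jawblock [442.7  51.5] [179.7  30. ] 38.56 70
dial 0.09655319103684429
dial [459.  -69.9] [ 64.3 176.7] 35.22 281
bed side [488.2 -93.5] [168.7 516.2] 6.4 962
stand [510.8 255.9] [431.1 227. ] 89.72 1667
rack [ 488.8 -219.6] [160.3 430.7] 7.34 2642
top panel n [-0.2657  0.2638  0.9272] tilt 21.991385628910518 dir out -44.79581151557945 c [0.4967 0.3354 0.1133] 1188 1279 0.0845457105629388 1.412522765379878
side panel n [-0.2684  0.2773  0.9225] tilt 22.70024731805457 dir out -45.93468703953822 c [0.4992 0.3467 0.1122] 2185 2386 0.07036785905035003 0.771256385258771
```

```bash
cat > fit2.py <<'E'
from h import *
from scipy.spatial import cKDTree
from scipy.optimize import least_squares
T=np.load("top0.npz");S=np.load("side0.npz")
np.set_printoptions(precision=4,suppress=True)
def box(A,b):
    p=A["P"][b[1]:b[3],b[0]:b[2]].reshape(-1,3);p=p[A["d"][b[1]:b[3],b[0]:b[2]].ravel()>0];p=p[(p[:,2]<.3)]
    n=np.array([len(x) for x in cKDTree(p).query_ball_point(p,.008)]);return p[n>=8]
def rect(p,lab):
    n=np.array([len(x) for x in cKDTree(p).query_ball_point(p,.008)]);p=p[n>=5]
    r=cv2.minAreaRect(p[:,:2].astype(np.float32)*1000);print(lab,np.round(r[0],1),np.round(r[1],1),round(r[2],2),len(p),"z",np.median(p[:,2]))
def cyl(p,r,x0):
    # params: y-offset & z at x0ref, yaw, slope
    xr=p[:,0].mean()
    def f(v):
        w=np.array([np.cos(v[3])*np.cos(v[2]),np.cos(v[3])*np.sin(v[2]),np.sin(v[3])])
        d=p-np.array([xr,v[0],v[1]]);return np.linalg.norm(d-np.outer(d@w,w),axis=1)-r
    s=least_squares(f,x0,loss="soft_l1",f_scale=.002);v=s.x
    w=np.array([np.cos(v[3])*np.cos(v[2]),np.cos(v[3])*np.sin(v[2]),np.sin(v[3])]);return np.array([xr,v[0],v[1]]),w,np.degrees(v[2:])
if __name__=="__main__":
    for n,A,b in (("spindle",T,(376,198,394,250)),("bar",T,(347,198,366,250)),("bar side",S,(280,150,325,180))):
        p=box(A,b); p=p[(p[:,2]>.075)]; print(len(p))
        y=np.median(p[:,1]);
        q=p
        if n=="spindle": q=p[np.abs(p[:,0]-p[:,0].mean())<.035]
        c,w,a=cyl(q,.015,[y,.09,0.05,.5]); s=(p-c)@w; lo,hi=np.percentile(s,[1,99])
        print(n,c,w,a,"ends",lo,hi,"centre",c+w*(lo+hi)/2)
    for A,l in ((T,"top"),(S,"side")):
        p=box(A,(195,190,325,260) if l=="top" else (240,180,320,280))
        rect(p[(p[:,2]>.010)&(p[:,2]<.020)],"bed "+l)
        rect(p[(p[:,2]>.142)&(p[:,2]<.155)],"jaw "+l)
        q=p[(p[:,2]>.092)&(p[:,2]<.102)&(p[:,1]<0)]; rect(q,"dial "+l)
        p=box(A,(115,180,185,250) if l=="top" else (235,240,320,340))
        rect(p[(p[:,2]>.008)&(p[:,2]<.017)],"stand "+l)
        g=p[p[:,2]>.075]
        for i in range(6):
            c=g.mean(0);k=np.linalg.svd(g-c)[2][2];k*=np.sign(k[2]); g=p[(np.abs((p-c)@k)<.005)&(p[:,2]>.07)]
        o=np.array([-k[0],-k[1],0]);o/=np.linalg.norm(o);h=np.cross([0,0,1],o);e=np.cross(h,k)
        s=(g-c)@e;t=(g-c)@h; L=lambda x:np.percentile(x,[.5,99.5])
        print(l,"tilt",np.degrees(np.arccos(k[2])),"out",np.degrees(np.arctan2(o[1],o[0])),"ext",L(s),L(t),"c",c+e*L(s).mean()+h*L(t).mean(),"e",e,len(g))
    p=box(T,(320,185,410,260)); print("rack");rect(p[p[:,2]>.015],"rack")
E
python3 fit2.py
```

```text
380
spindle [ 0.5055 -0.3867  0.0956] [0.8728 0.1705 0.4573] [11.0509 27.2118] ends -0.05285234100372377 0.051311266185737975 centre [ 0.5048 -0.3868  0.0953]
516
bar [ 0.504  -0.2977  0.0973] [0.9996 0.0247 0.0165] [1.4142 0.9458] ends -0.07461092535711146 0.06431468783729752 centre [ 0.4989 -0.2978  0.0972]
296
bar side [ 0.4951 -0.3229  0.0966] [0.1738 0.9848 0.003 ] [79.9887  0.1737] ends -0.06371119423949591 0.056917260219756294 centre [ 0.4945 -0.3263  0.0966]
bed top [484.6   1.9] [310.5  91.2] 86.2 1777 z 0.014427196711124024
jaw top [500.4  97.5] [27.  17.4] 2.24 58 z 0.14828763437130954
dial top [ 489.5 -120.1] [56.7 53.2] 79.18 205 z 0.09463285126986354
stand top [491.2 340.8] [107.8 116.6] 86.95 206 z 0.01145586615604166
top tilt 22.108998888817986 out -45.091879277429115 ext [-0.0574  0.0839] [-0.0593  0.0622] c [0.5063 0.3282 0.1182] e [ 0.6541 -0.6562  0.3764] 1129
bed side [490.4 -47.7] [124.7 424.5] 3.44 772 z 0.015579840668817957
jaw side [531.2 193.7] [203.7  28. ] 71.96 66 z 0.14713861133783518
dial side [ 490.9 -110.4] [48.1 40.9] 11.72 84 z 0.09408703139769581
stand side [487.6 223. ] [360.9 120.6] 87.16 1387 z 0.01259843806685712
side tilt 22.722834653167293 out -45.90691798258427 ext [-0.0557  0.0852] [-0.0646  0.0583] c [0.5064 0.3348 0.118 ] e [ 0.6418 -0.6625  0.3863] 2148
rack
rack [ 504.4 -342. ] [159.3 182.5] 6.9 2344 z 0.07708924573016362
```

```bash
cat > fit3.py <<'E'
from fit2 import *
a=np.radians(6.9); X=np.array([np.cos(a),np.sin(a),0]);Y=np.array([-np.sin(a),np.cos(a),0])
w=np.cos(np.pi/6)*X+np.array([0,0,.5]); n=-.5*X+np.array([0,0,np.cos(np.pi/6)])
for lab,A,b in (("spindle top",T,(374,196,396,255)),("bar top",T,(345,196,368,255)),("bar side",S,(275,150,325,185))):
    p=box(A,b); p=p[p[:,2]>.05]; c0=np.array([.487,-.389,.091])+(0 if lab[0]=="s" else .09)*Y
    d=p-c0; s,t,h=d@w,d@Y,d@n
    m=(np.abs(s)<(.04))&(np.abs(t)<.025)&(h>-.005)
    f=lambda v:np.hypot(t[m]-v[0],h[m]-v[1])-.015
    v=least_squares(f,[0,0],loss="soft_l1",f_scale=.002).x
    k=(np.abs(t-v[0])<.006)&(h-v[1]>.003)
    hist=np.histogram(s[k],bins=np.arange(-.09,.091,.01))
    print(lab,"off t,h",v,"resid",np.median(np.abs(f(v))),"ext s",np.percentile(s[k],[1,99]),hist[0])
    for lo in np.arange(-.08,.08,.01):
        q=k&(s>lo)&(s<lo+.01)
        if q.sum()>2: print(round(lo+.005,3),np.round(np.median(h[q])*1000,1),end="; ")
    print()
P=box(T,(320,185,410,260)); q=P-np.array([.504,-.342,0])
x,y=q@X,q@Y
for lo in np.arange(-.1,.1,.01):
    g=(x>lo)&(x<lo+.01)&(np.abs(np.abs(y)-.08)<.01)
    if g.sum()>3: print(round(lo+.005,3),np.round(np.median(P[g,2])*1000,1),end="; ")
E
python3 fit3.py
```

```text
spindle top off t,h [-0.0003 -0.0046] resid 0.001279041230202043 ext s [-0.06    0.0662] [ 0  0  2 13  9  4 12 13 10 11 12 10 11 15 11  9  0  0]
-0.055 7.1; -0.045 1.0; -0.035 11.0; -0.025 9.6; -0.015 10.3; -0.005 8.7; 0.005 8.4; 0.015 8.6; 0.025 8.9; 0.035 10.3; 0.045 9.4; 0.055 3.8; 0.065 5.2; 
bar top off t,h [-0.0006 -0.0042] resid 0.0014179997994427408 ext s [-0.0541  0.0668] [ 0  0  0  7 12 11  8 14  9 12 12 12 14  7 12 14  0  0]
-0.055 9.8; -0.045 11.2; -0.035 8.9; -0.025 9.5; -0.015 8.6; -0.005 9.2; 0.005 10.6; 0.015 10.7; 0.025 11.8; 0.035 11.7; 0.045 10.3; 0.055 10.2; 0.065 9.4; 
bar side off t,h [ 0.0021 -0.0075] resid 0.0015823401197998894 ext s [-0.0489  0.0611] [0 0 0 1 6 4 5 3 3 2 4 5 2 2 3 2 0 0]
-0.045 6.8; -0.035 6.5; -0.025 6.5; -0.015 6.6; -0.005 7.3; 0.015 6.7; 0.025 5.5; 0.055 6.8; 
-0.095 -0.3; -0.085 0.9; -0.075 2.1; -0.065 7.6; -0.055 13.5; -0.045 20.9; -0.035 28.1; -0.025 31.7; -0.015 38.0; -0.005 43.8; 0.005 50.4; 0.015 56.5; 0.025 61.1; 0.035 66.5; 0.045 71.9; 0.055 77.5; 0.065 85.2; 0.075 88.9; 0.085 6.9; 0.095 -1.3;
```

```bash
python3 -m inch '{"delta_pos":[[0.03,0.012,0],[0.04,0.014,0],[0.04,0.014,0],[0.04,0.014,-0.01],[0.04,0.014,-0.01]],"twist":[[0,0,-8.4],[0.9,-7.45,0],[0.9,-7.45,0],[0.9,-7.45,0],[0.9,-7.45,0]]}' -0.25 50 && python3 -m inch '{"delta_pos":[[0.04,0.015,-0.015],[0.04,0.015,-0.02],[0.04,0.015,-0.025],[0,0,-0.02],[0,0,0]],"twist":[[0,0,0],[0,0,0],[0,0,0],[0,0,0],[0,0,0]]}' && python3 - <<'E'
from h import *
from scipy.spatial.transform import Rotation as R
s=sense(); M=R.from_quat(s["ee_rot"]).as_matrix(); print(s["ee_pos"],M[:,1],M[:,2],s["q"])
E
```

```text
t: 1.5
ee_pos: [0.3304, -0.438, 0.2442]
ee_rot: [0.963, 0.058, 0.261, -0.015]
wrist_force: [0.4, -0.4, 0.0]
opening: 0.0551
finger_force: 0.0
t: 2.0
ee_pos: [0.4491, -0.3917, 0.1612]
ee_rot: [0.964, 0.059, 0.257, -0.018]
wrist_force: [-0.6, 0.1, 0.4]
opening: 0.0551
finger_force: 0.0
[ 0.44908514 -0.39166556  0.1612042 ] [ 0.12277822 -0.99242621 -0.00396655] [ 0.49435881  0.06462436 -0.86685239] [-1.09700686  0.46368652  1.65221067  0.62245554  0.93581419 -0.00280558]
```

```bash
python3 -m inch '{"delta_pos":[[0.015,0.001,-0.024],[0.015,0.001,-0.024],[0.012,0.001,-0.0175],[0,0,0],[0,0,0]],"twist":[[0,0,0],[0,0,0],[0,0,0],[0,0,0],[0,0,0]]}' && python3 -m inch '{"delta_pos":[[0,0,0],[0,0,0],[0,0,0],[0,0,0]],"twist":[[0,0,0],[0,0,0],[0,0,0],[0,0,0]]}' 1 50
```

```text
t: 2.5
ee_pos: [0.4905, -0.3911, 0.0995]
ee_rot: [0.964, 0.058, 0.259, -0.015]
wrist_force: [-0.3, -0.5, -0.4]
opening: 0.0555
finger_force: 0.0
t: 2.9
ee_pos: [0.4906, -0.3884, 0.0987]
ee_rot: [0.964, 0.059, 0.258, -0.018]
wrist_force: [-7.1, 10.5, 8.6]
opening: 0.0289
finger_force: 50.0
```

```bash
python3 -m inch '{"delta_pos":[[-0.01,-0.001,0.018],[-0.015,-0.001,0.026],[-0.015,-0.001,0.03],[0,0,0.02],[0,0,0.015]],"twist":[[0,0,0],[0,0,0],[0,0,0],[-0.9,7.45,0],[-0.9,7.45,0]]}' && python3 -m inch '{"delta_pos":[[0,0,0.01],[0,0,0],[0.004,0.04,0],[0.004,0.04,0],[0.004,0.04,0]],"twist":[[-0.9,7.45,0],[-0.9,7.45,0],[0,0,7.93],[0,0,7.93],[0,0,7.93]]}' && python3 -m inch '{"delta_pos":[[0.004,0.04,0],[0.004,0.04,0],[0.005,0.04,0],[0.005,0.04,0],[0.005,0.04,0]],"twist":[[0,0,7.93],[0,0,7.93],[0,0,7.93],[0,0,7.93],[0,0,7.93]]}' && python3 -m inch '{"delta_pos":[[0.005,0.04,0],[0.005,0.03,-0.02],[0,0,-0.02],[0,0,0]],"twist":[[0,0,7.93],[0,0,7.93],[0,0,0],[0,0,0]]}' && python3 - <<'E'
from h import *
from scipy.spatial.transform import Rotation as R
s=sense(); M=R.from_quat(s["ee_rot"]).as_matrix(); print(s["ee_pos"],M[:,1],M[:,2],s["q"])
for n in ("top","side"):
    im,d=camera(n); np.savez(f"{n}1.npz",im=im,P=cloud(n,d),d=d); cv2.imwrite(f"pics/{n}1.png",im[...,::-1])
a=cv2.imread("pics/top1.png")[150:260,180:340]; b=cv2.imread("pics/side1.png")[150:280,220:340]
cv2.imwrite("pics/v3.png",np.hstack([cv2.resize(a,(436,300),interpolation=cv2.INTER_CUBIC),cv2.resize(b,(277,300),interpolation=cv2.INTER_CUBIC)]))
E
```

```text
t: 3.4
ee_pos: [0.4495, -0.3941, 0.2089]
ee_rot: [0.99, 0.058, 0.128, -0.006]
wrist_force: [1.4, 0.2, -5.1]
opening: 0.029
finger_force: 49.9
t: 3.9
ee_pos: [0.4625, -0.2716, 0.2166]
ee_rot: [0.964, 0.267, -0.0, -0.001]
wrist_force: [0.7, -0.7, -5.1]
opening: 0.0291
finger_force: 49.9
t: 4.4
ee_pos: [0.4854, -0.0717, 0.217]
ee_rot: [0.816, 0.578, -0.0, -0.0]
wrist_force: [1.2, -0.4, -4.2]
opening: 0.0292
finger_force: 49.9
t: 4.8
ee_pos: [0.4944, -0.0024, 0.175]
ee_rot: [0.73, 0.684, -0.002, -0.002]
wrist_force: [-0.1, 0.3, -3.2]
opening: 0.0287
finger_force: 49.9
[ 0.49438345 -0.0023743   0.17496347] [ 0.9979079  -0.06441381 -0.00554001] [-0.00547393  0.00120227 -0.9999843 ] [-2.42200222e-01  3.40476358e-01  1.70739738e+00 -1.63526378e-04
  1.09932147e+00 -1.77663763e-01]
```

View pics/v3.png

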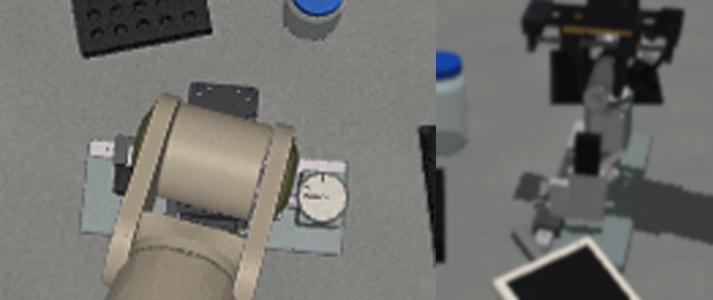

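```bash
python3 - <<'E'
from h import *
np.set_printoptions(precision=4,suppress=True)
A=np.load("side1.npz");P=A["P"];m=(A["d"]>0)
c=np.array([.4944,-.0024,.169]);Y=np.array([.0645,.998,0]);X=np.array([.998,-.0645,0])
d=P-c; y,x,h=d@Y,d@X,d[...,2]
g=m&(np.abs(x)<.02)&(np.abs(h)<.02)&(y>-.07)&(y<.09)
for lo in np.arange(-.04,.08,.01):
    q=g&(y>lo)&(y<lo+.01)
    if q.sum()>2: print(round(lo+.005,3),q.sum(),"x",np.median(x[q]),"top h",np.percentile(h[q],90),h[q].min())
print(np.percentile(y[g],[95,98,99,100]))
E
```

```text
-0.035 9 x 0.0029313509870330895 top h 0.011427243914994728 0.0065074868051042956
-0.025 11 x 0.0015098456573273467 top h 0.012803521236023824 0.005810144269530998
-0.015 14 x 0.001988745175204627 top h 0.012488588873084556 0.004288034503901167
-0.005 19 x 0.003143036674387234 top h 0.013204610474602467 0.0018999362155402155
0.005 45 x -0.01232268404718299 top h 0.013872013841937267 -0.018877469994115076
0.015 27 x -0.005008131658933431 top h 0.013484194316318249 -0.011764426624982977
0.025 19 x -0.0011123694849425583 top h 0.013611040743115527 1.535527017629268e-05
0.035 18 x -0.000258500811503771 top h 0.012553598256353531 0.0034634698716347334
0.045 58 x -0.0005623519079007346 top h 0.01074518178689822 -0.012772806397662179
0.055 18 x 0.0002124318703829007 top h 0.006299967750768504 -0.008186952101404715
0.065 16 x 0.0030261309228116363 top h 0.005722879549557219 -0.006814914063268479
[0.0603 0.0619 0.0622 0.0645]
```

```bash
python3 -m inch '{"delta_pos":[[0,0.002,-0.03],[0,0,-0.03],[0,0,-0.025],[0,0,-0.015],[0,0,0]],"twist":[[0,0,0],[0,0,0],[0,0,0],[0,0,0],[0,0,0]]}' && python3 -m inch '{"delta_pos":[[0,0,-0.003],[0,0,-0.003],[0,0,0],[0,0,0]],"twist":[[0,0,0],[0,0,0],[0,0,0],[0,0,0]]}' && python3 -m inch '{"delta_pos":[[0,0,-0.0015],[0,0,-0.0015],[0,0,0],[0,0,0]],"twist":[[0,0,0],[0,0,0],[0,0,0],[0,0,0]]}'
```

```text
t: 5.4
ee_pos: [0.4956, -0.002, 0.0766]
ee_rot: [0.73, 0.683, -0.001, -0.001]
wrist_force: [0.0, -0.0, -3.9]
opening: 0.0284
finger_force: 49.9
t: 5.8
ee_pos: [0.4962, -0.0014, 0.0718]
ee_rot: [0.73, 0.684, 0.0, 0.0]
wrist_force: [-0.8, 0.6, -4.4]
opening: 0.0284
finger_force: 49.9
t: 6.2
ee_pos: [0.4962, -0.0013, 0.0701]
ee_rot: [0.73, 0.684, 0.0, 0.001]
wrist_force: [-9.0, 1.4, 19.5]
opening: 0.0289
finger_force: 50.1
```

```bash
python3 -m inch '{"delta_pos":[[-0.0015,0,0.001],[0,0,0]],"twist":[[0,0,0],[0,0,0]]}' && python3 -m inch '{"delta_pos":[[0,0,0],[0,0,0],[0,0,0],[0,0,0],[0,0,0]],"twist":[[0,0,0],[0,0,0],[0,0,0],[0,0,0],[0,0,0]]}' -0.1 40 && python3 -m inch '{"delta_pos":[[0,0,0.02],[0,0,0.04],[0,0,0.05],[0,0.03,0.03],[0,0.03,0]],"twist":[[0,0,0],[0,0,0],[0,0,0],[0,0,0],[0,0,0]]}'
```

```text
t: 6.4
ee_pos: [0.4952, -0.0013, 0.07]
ee_rot: [0.73, 0.684, 0.001, 0.001]
wrist_force: [2.6, 1.1, 2.7]
opening: 0.0287
finger_force: 50.0
t: 6.9
ee_pos: [0.4943, -0.0013, 0.0691]
ee_rot: [0.73, 0.684, -0.0, -0.0]
wrist_force: [-0.8, 0.1, -0.3]
opening: 0.0487
finger_force: 0.0
t: 7.4
ee_pos: [0.4959, 0.059, 0.2135]
ee_rot: [0.73, 0.683, 0.003, 0.003]
wrist_force: [0.0, -0.9, -0.7]
opening: 0.0485
finger_force: 0.0
```

```bash
python3 -m inch '{"delta_pos":[[0.0045,0.0385,0],[0,0,0],[0,0,0]],"twist":[[0,0,0],[0,0,0],[0,0,0]]}' -0.1 && python3 - <<'E'
from h import *
for n in ("top","side"):
    im,d=camera(n); np.savez(f"{n}2.npz",im=im,P=cloud(n,d),d=d); cv2.imwrite(f"pics/{n}2.png",im[...,::-1])
a=cv2.imread("pics/top2.png")[150:260,180:340]; b=cv2.imread("pics/side2.png")[170:270,240:330]
cv2.imwrite("pics/v4.png",np.hstack([cv2.resize(a,(436,300),interpolation=cv2.INTER_CUBIC),cv2.resize(b,(270,300),interpolation=cv2.INTER_CUBIC)]))
P=np.load("side2.npz");d=P["P"]-np.array([.494,.0013,0]);Y=np.array([.0645,.998,0]);X=np.array([.998,-.0645,0])
y,x,h=d@Y,d@X,d[...,2]; m=P["d"]>0
g=m&(h>.142)&(h<.156)&(y>.07)&(y<.13)&(abs(x)<.03); print("jaw side",np.median(x[g]),np.percentile(y[g],[5,95]),g.sum())
P=np.load("top2.npz");d=P["P"]-np.array([.494,.0013,0]);y,x,h=d@Y,d@X,d[...,2]; m=P["d"]>0
for lo in np.arange(-.08,.06,.01):
    q=m&(y>lo)&(y<lo+.01)&(abs(x)<.025)&(h>.05)&(h<.1)
    if q.sum()>1: print(round(lo+.005,3),q.sum(),round(np.median(x[q]),4),round(h[q].max(),4))
print(sense()["ee_pos"])
E
```

```text
t: 7.7
ee_pos: [0.4988, 0.0976, 0.209]
ee_rot: [0.729, 0.684, -0.0, -0.0]
wrist_force: [-0.7, 0.2, -0.4]
opening: 0.0487
finger_force: 0.0
jaw side 0.002390143033380021 [0.09354586 0.11060825] 59
-0.075 37 -0.0022 0.0908
-0.065 22 0.0025 0.0887
-0.055 16 0.0004 0.07
-0.045 26 -0.0012 0.0791
-0.035 32 0.0012 0.078
-0.025 51 0.0004 0.0781
-0.015 32 -0.0002 0.0795
-0.005 31 -0.0015 0.0777
0.005 33 0.0004 0.0797
0.015 32 0.0001 0.0781
0.025 48 -0.0021 0.0806
0.035 35 -0.0011 0.0804
0.045 19 0.0009 0.0774
[0.49885336 0.09651317 0.20906441]
```

View pics/v4.png

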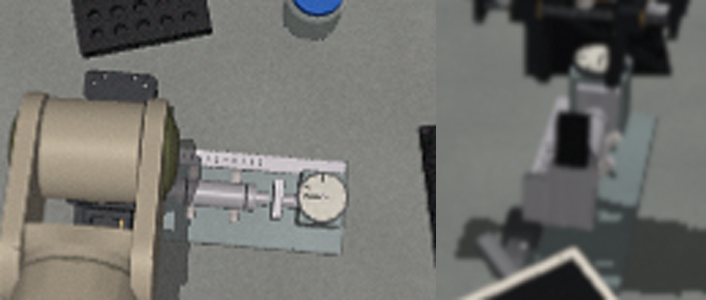

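```bash
python3 -m inch '{"delta_pos":[[0.002,0.002,-0.03],[0,0,-0.03],[0,0,-0.013],[0,0,0]],"twist":[[0,0,0],[0,0,0],[0,0,0],[0,0,0]]}' && python3 -m inch '{"delta_pos":[[0,0,0],[0,0,0],[0,0,0],[0,0,0]],"twist":[[0,0,0],[0,0,0],[0,0,0],[0,0,0]]}' 1 45
```

```text
t: 8.2
ee_pos: [0.5001, 0.0982, 0.1345]
ee_rot: [0.73, 0.683, -0.001, -0.001]
wrist_force: [-0.4, -0.2, 0.1]
opening: 0.049
finger_force: 0.0
t: 8.6
ee_pos: [0.502, 0.0989, 0.1372]
ee_rot: [0.73, 0.683, 0.001, 0.001]
wrist_force: [5.0, -2.1, 0.1]
opening: 0.0298
finger_force: 45.0
```

```bash
python3 -m inch '{"delta_pos":[[-0.0004,-0.006,0],[-0.0005,-0.008,0],[-0.0005,-0.008,0],[-0.0005,-0.008,0],[0,0,0]],"twist":[[0,0,0],[0,0,0],[0,0,0],[0,0,0],[0,0,0]]}' && python3 -m inch '{"delta_pos":[[-0.0002,-0.003,0],[0,0,0],[0,0,0]],"twist":[[0,0,0],[0,0,0],[0,0,0]]}' && python3 -m inch '{"delta_pos":[[-0.0002,-0.003,0],[0,0,0],[0,0,0]],"twist":[[0,0,0],[0,0,0],[0,0,0]]}' && python3 - <<'E'
from h import *
im,d=camera("top"); np.savez("top3.npz",im=im,P=cloud("top",d),d=d)
cv2.imwrite("pics/v5.png",cv2.resize(im[205:245,240:310,::-1],(700,400),interpolation=cv2.INTER_CUBIC))
E
```

```text
t: 9.1
ee_pos: [0.5, 0.0696, 0.1373]
ee_rot: [0.73, 0.683, 0.002, 0.001]
wrist_force: [5.2, 5.0, 0.0]
opening: 0.0295
finger_force: 45.0
t: 9.4
ee_pos: [0.4999, 0.0673, 0.1372]
ee_rot: [0.73, 0.683, 0.002, 0.0]
wrist_force: [6.5, 9.9, 0.0]
opening: 0.0294
finger_force: 45.0
t: 9.7
ee_pos: [0.4997, 0.0648, 0.1373]
ee_rot: [0.73, 0.683, 0.003, 0.0]
wrist_force: [6.7, 12.9, -0.3]
opening: 0.0298
finger_force: 45.0
```

View pics/v5.png

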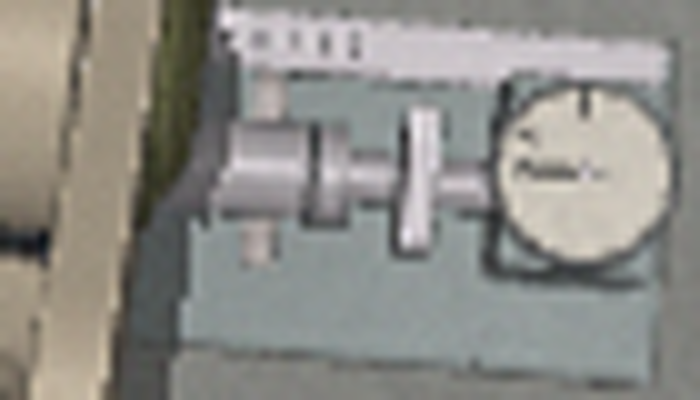

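```bash
for i in 1; do python3 -m inch '{"delta_pos":[[-0.0002,-0.003,0],[0,0,0],[0,0,0]],"twist":[[0,0,0],[0,0,0],[0,0,0]]}' && python3 -m inch '{"delta_pos":[[-0.0002,-0.003,0],[0,0,0],[0,0,0]],"twist":[[0,0,0],[0,0,0],[0,0,0]]}' && python3 -m inch '{"delta_pos":[[-0.0002,-0.003,0],[0,0,0],[0,0,0]],"twist":[[0,0,0],[0,0,0],[0,0,0]]}'; done; python3 - <<'E'
from h import *
im,d=camera("top"); np.savez("top4.npz",im=im,P=cloud("top",d),d=d)
cv2.imwrite("pics/v6.png",cv2.resize(im[205:245,240:310,::-1],(700,400),interpolation=cv2.INTER_CUBIC))
E
```

```text
t: 10.05
ee_pos: [0.4995, 0.062, 0.1373]
ee_rot: [0.73, 0.683, 0.003, 0.0]
wrist_force: [6.9, 13.9, -0.2]
opening: 0.0297
finger_force: 45.0
t: 10.35
ee_pos: [0.4993, 0.0592, 0.1373]
ee_rot: [0.73, 0.683, 0.003, -0.0]
wrist_force: [6.6, 15.3, 0.8]
opening: 0.0295
finger_force: 45.0
t: 10.65
ee_pos: [0.4992, 0.0566, 0.1373]
ee_rot: [0.73, 0.683, 0.003, -0.0]
wrist_force: [7.9, 18.0, -0.1]
opening: 0.0296
finger_force: 45.0
```

View pics/v6.png

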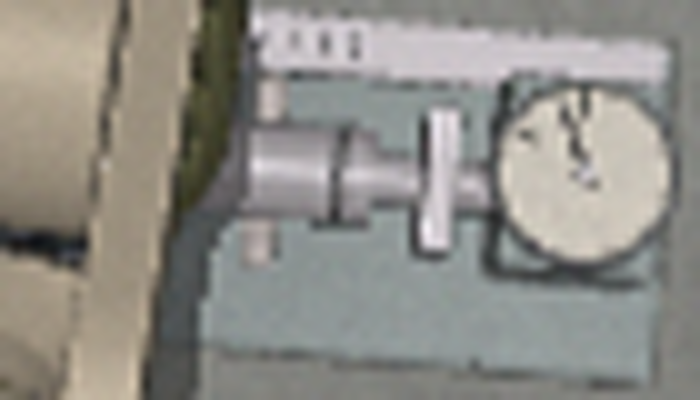

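```bash
cat > dial.py <<'E'
from h import *
def dial(f,deb=0):
    A=np.load(f); im=A["im"]
    c=np.array([.494,.0013,0]);Y=np.array([.0645,.998,0]);X=np.array([.998,-.0645,0])
    # rectify dial face: 80x80 mm at .5 mm/px, cal +y to left, +x up
    g=np.arange(-40,40,.5)/1000; U,V=np.meshgrid(g,g)
    W=c+np.array([0,0,.098])+(-.120-U)[...,None]*Y+(-V)[...,None]*X
    uv=proj("top",W.reshape(-1,3)).reshape(160,160,2).astype(np.float32)
    return cv2.remap(im,uv[...,0],uv[...,1],cv2.INTER_CUBIC)
if __name__=="__main__":
    import sys
    o=np.hstack([cv2.resize(dial(f),(400,400),interpolation=cv2.INTER_CUBIC) for f in sys.argv[2:]])
    cv2.imwrite(sys.argv[1],o[...,::-1])
E
python3 dial.py pics/v7.png top3.npz top4.npz
```

```text
(no output)
```

View pics/v7.png

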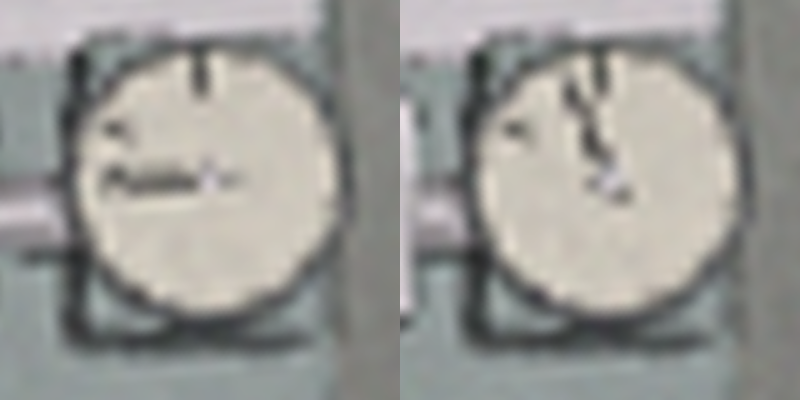

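```bash
python3 -m inch '{"delta_pos":[[0,0,0],[0,0,0],[0,0,0],[0,0,0],[0,0,0.005]],"twist":[[0,0,0],[0,0,0],[0,0,0],[0,0,0],[0,0,0]]}' -0.1 && python3 -m inch '{"delta_pos":[[0,0,0.03],[0,0,0.04],[0,0,0.02],[0.005,0.02,0],[0.005,0.03,0]],"twist":[[0,0,0],[0,0,0],[0,0,0],[0,0,0],[0,0,8]]}' && python3 -m inch '{"delta_pos":[[0.007,0.036,0],[0.007,0.036,0],[0.007,0.036,0],[0.007,0.036,0],[0.007,0.036,0]],"twist":[[0,0,8],[0,0,8],[0,0,8],[0,0,8],[0,0,8]]}' && python3 -m inch '{"delta_pos":[[0,0,0],[0,0,0]],"twist":[[0,0,0],[0,0,0]]}' && python3 - <<'E'
from h import *
from scipy.spatial.transform import Rotation as R
im,d=camera("top"); np.savez("top5.npz",im=im,P=cloud("top",d),d=d)
ims,d=camera("side"); np.savez("side5.npz",im=ims,P=cloud("side",d),d=d)
from dial import dial
a=cv2.resize(dial("top5.npz"),(300,300)); b=cv2.resize(ims[200:340,225:345],(300,350),interpolation=cv2.INTER_CUBIC)[:300]
cv2.imwrite("pics/v8.png",np.hstack([a,b])[...,::-1])
s=sense(); M=R.from_quat(s["ee_rot"]).as_matrix(); print(s["ee_pos"],np.degrees(np.arctan2(M[1,1],M[0,1])),M[:,2],s["q"])
E
```

```text
t: 11.2
ee_pos: [0.4977, 0.0541, 0.141]
ee_rot: [0.73, 0.683, -0.0, -0.0]
wrist_force: [-0.0, -0.2, -0.9]
opening: 0.0485
finger_force: 0.0
t: 11.7
ee_pos: [0.5085, 0.1039, 0.2324]
ee_rot: [0.681, 0.733, 0.001, 0.001]
wrist_force: [0.5, -0.4, -0.8]
opening: 0.0485
finger_force: 0.0
t: 12.2
ee_pos: [0.5431, 0.2856, 0.2316]
ee_rot: [0.386, 0.922, 0.0, 0.0]
wrist_force: [0.1, -1.0, -0.3]
opening: 0.0481
finger_force: 0.0
t: 12.4
ee_pos: [0.5428, 0.2844, 0.2311]
ee_rot: [0.389, 0.921, -0.0, -0.0]
wrist_force: [0.4, -0.1, 0.7]
opening: 0.0488
finger_force: 0.0
[0.54300932 0.2833547  0.23138859] 44.13942910126275 [-9.39853840e-05 -2.85297668e-04 -9.99999955e-01] [ 2.90005190e-01  5.30920436e-01  1.26175513e+00 -2.52693611e-04
  1.34908874e+00 -4.80317609e-01]
```

View pics/v8.png

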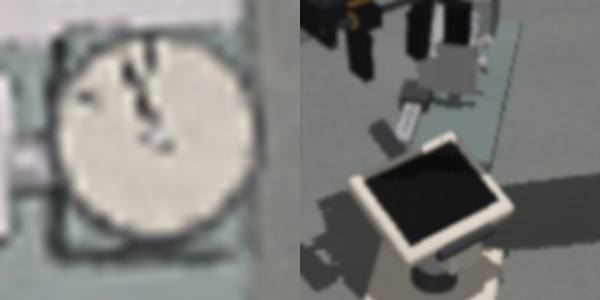

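```bash
cat > tab.py <<'E'
from h import *
import sys
np.set_printoptions(precision=4,suppress=True)
def run(f,zmin=.07,ctr=(.5063,.331),Rr=.16,n0=None):
    A=np.load(f);p=A["P"][A["d"]>0]; p=p[(p[:,2]>zmin)&(p[:,2]<.17)&(np.hypot(p[:,0]-ctr[0],p[:,1]-ctr[1])<Rr)]
    k=np.array([-.267,.27,.925]); c=np.array([.5064,.3315,.118])
    g=p[np.abs((p-c)@k)<.01]
    for i in range(8):
        c=np.median(g,0);c=g.mean(0);k=np.linalg.svd(g-c)[2][2];k*=np.sign(k[2]); g=p[np.abs((p-c)@k)<.004]
    o=np.array([-k[0],-k[1],0]);o/=np.linalg.norm(o);h=np.cross([0,0,1],o);e=np.cross(h,k)
    s=(p-c)@e;t=(p-c)@h;n=(p-c)@k
    print(f,"tilt",np.degrees(np.arccos(k[2])),"out",np.degrees(np.arctan2(o[1],o[0])))
    for lo in np.arange(-.08,.12,.01):
        q=(s>lo)&(s<lo+.01)&(np.abs(n)<.012)
        if q.sum()>3: print(round(lo+.005,3),q.sum(),"t",np.percentile(t[q],[3,50,97]),"n",np.median(n[q]))
    return c,e,h,k
for f in sys.argv[1:]:
    c,e,h,k=run(f); print(c,e,h,k)
E
python3 tab.py side0.npz side5.npz top0.npz
```

```text
side0.npz tilt 22.69140649673575 out -45.51370046370555
-0.055 103 t [-0.0337 -0.0019  0.025 ] n -0.0034940744963598024
-0.045 235 t [-0.059   0.004   0.0568] n -0.0012676305309318545
-0.035 217 t [-0.0585  0.0041  0.0576] n 0.00011501356105615952
-0.025 218 t [-0.0612  0.0031  0.0574] n 0.00024155273616612374
-0.015 212 t [-0.0599  0.0019  0.0571] n 0.0004204161444418394
-0.005 207 t [-0.0601  0.0044  0.0578] n 0.0003350620880651494
0.005 198 t [-0.0613  0.0013  0.0576] n 0.00033030721379502526
0.015 210 t [-0.0591  0.0052  0.058 ] n 0.0003295138925114385
0.025 199 t [-0.0588  0.0028  0.0577] n 0.00030350062497161467
0.035 197 t [-0.0593  0.0041  0.0582] n 0.0003527274435427194
0.045 173 t [-0.0601  0.0022  0.0578] n -0.0004906737485586395
0.055 35 t [-0.0511 -0.0031  0.0059] n -0.002611544390502464
0.065 33 t [-0.0097  0.0004  0.0055] n -0.0020144950997334054
0.075 23 t [-0.0097  0.0012  0.0051] n -0.0037610936693129376
0.085 31 t [-0.0097  0.0001  0.0057] n -0.003727886990291675
[0.4988 0.3464 0.1124] [ 0.6465 -0.6582  0.3858] [ 0.7134  0.7007 -0.    ] [-0.2703  0.2752  0.9226]
si
[... 1493 characters left out ...]
0.0007  0.0569] n 0.00025841422250244366
0.005 115 t [-0.0596 -0.0072  0.0563] n 0.0006358036471181071
0.015 112 t [-0.0585  0.0016  0.0587] n 0.0005786198123284652
0.025 118 t [-0.0603 -0.0047  0.0573] n 0.00052012901603021
0.035 131 t [-0.0575  0.0038  0.0619] n -0.00043343008074015377
0.045 110 t [-0.0581 -0.0052  0.0541] n -0.0030219797592458495
0.055 17 t [-0.0059  0.0009  0.0085] n -0.0021853228611131478
0.065 18 t [-0.0063  0.0023  0.0087] n -0.0021104248892244055
0.075 18 t [-0.0063 -0.0001  0.0083] n -0.0006710446854189243
0.085 16 t [-0.0063 -0.0004  0.0064] n -0.0038740672607661887
[0.4967 0.3366 0.1131] [ 0.6501 -0.6589  0.3785] [ 0.7118  0.7023 -0.    ] [-0.2658  0.2694  0.9256]
```

```bash
python3 -m inch '{"delta_pos":[[0.0065,0.0025,-0.03],[0,0,-0.035],[0,0,-0.025],[0,0,0],[0,0,0]],"twist":[[0,0,0],[0,0,0],[0,0,0],[0,0,0],[0,0,0]]}' && python3 -m inch '{"delta_pos":[[0,0,0],[0,0,0],[0,0,0],[0,0,0],[0,0,0]],"twist":[[0,0,0],[0,0,0],[0,0,0],[0,0,0],[0,0,0]]}' 1 30
```

```text
t: 13.0
ee_pos: [0.55, 0.286, 0.1424]
ee_rot: [0.389, 0.921, 0.0, 0.0]
wrist_force: [-0.1, 0.1, 0.9]
opening: 0.0484
finger_force: 0.0
t: 13.5
ee_pos: [0.55, 0.2869, 0.1418]
ee_rot: [0.389, 0.921, 0.001, 0.001]
wrist_force: [1.6, 1.9, 2.0]
opening: 0.0157
finger_force: 30.0
```

```bash
python3 -c "
import numpy as np
a=np.radians(-45.2+4.22*np.arange(11));p=.0757*np.c_[np.cos(a),np.sin(a)];print(np.round(np.diff(p,axis=0)*1000,1).tolist(),p[-1]-p[0])"
```

```text
[[3.8, 4.1], [3.5, 4.3], [3.2, 4.6], [2.8, 4.8], [2.5, 5.0], [2.1, 5.2], [1.7, 5.3], [1.3, 5.4], [0.9, 5.5], [0.5, 5.6]] [0.02225545 0.04975267]
```

```bash
python3 -m inch '{"delta_pos":[[0.0038,0.0041,0],[0.0035,0.0043,0],[0.0032,0.0046,0],[0.0028,0.0048,0],[0.0025,0.005,0]],"twist":[[0,0,4.22],[0,0,4.22],[0,0,4.22],[0,0,4.22],[0,0,4.22]]}' && python3 -m inch '{"delta_pos":[[0.0021,0.0052,0],[0.0017,0.0053,0],[0.0013,0.0054,0],[0.0009,0.0055,0],[0.0005,0.0056,0]],"twist":[[0,0,4.22],[0,0,4.22],[0,0,4.22],[0,0,4.22],[0,0,4.22]]}' && python3 -m inch '{"delta_pos":[[0,0,0],[0,0,0],[0,0,0]],"twist":[[0,0,0],[0,0,0],[0,0,0]]}' && python3 - <<'E'
from h import *
from scipy.spatial.transform import Rotation as R
s=sense(); M=R.from_quat(s["ee_rot"]).as_matrix(); print(s["ee_pos"],np.degrees(np.arctan2(M[1,1],M[0,1])),M[:,2],s["q"],s["ft_torque"])
from fit2 import rect
for n in ("top","side"):
    im,d=camera(n); P=cloud(n,d); np.savez(f"{n}6.npz",im=im,P=P,d=d)
    p=P[d>0]; p=p[(np.hypot(p[:,0]-.495,p[:,1]-.34)<.1)&(p[:,2]>.007)&(p[:,2]<.018)]; rect(p,"stand "+n)
E
python3 - <<'E'
import numpy as np,cv2
T=np.load("top6.npz")["im"][180:260,110:190];S=np.load("side6.npz")["im"][235:345,225:335]
cv2.imwrite("pics/v9.png",np.hstack([cv2.resize(T,(390,390),interpolation=cv2.INTER_CUBIC),cv2.resize(S,(390,390),interpolation=cv2.INTER_CUBIC)])[...,::-1])
E
```

```text
t: 14.0
ee_pos: [0.5662, 0.3095, 0.1418]
ee_rot: [0.213, 0.977, 0.0, 0.001]
wrist_force: [3.6, -1.3, 1.0]
opening: 0.0156
finger_force: 30.5
t: 14.5
ee_pos: [0.5738, 0.3366, 0.1419]
ee_rot: [0.03, 1.0, 0.001, 0.003]
wrist_force: [10.9, 1.1, -1.9]
opening: 0.0154
finger_force: 30.9
t: 14.8
ee_pos: [0.5738, 0.3372, 0.142]
ee_rot: [0.032, 0.999, 0.002, 0.003]
wrist_force: [10.9, 5.6, -1.4]
opening: 0.0157
finger_force: 30.5
[0.57378259 0.33719172 0.14204852] 86.36439462130997 [ 0.00629496  0.00308955 -0.99997541] [ 3.55408992e-01  7.22555230e-01  1.17798566e+00  7.47987766e-04
  1.23407515e+00 -1.15216812e+00] [ 0.91161267 -1.84366176 -0.50466328]
stand top [489.3 300.9] [ 37.5 116.5] 80.79 180 z 0.01135438422611268
stand side [494.3 348.6] [111.  121.2] 87.4 1238 z 0.012210301592056216
```

View pics/v9.png

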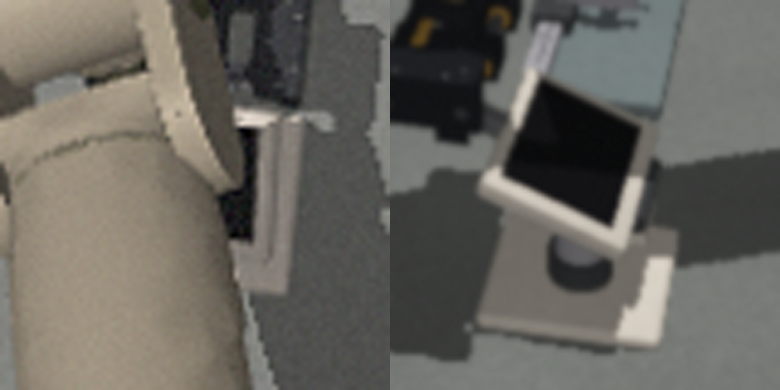

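```bash
python3 -c "
import numpy as np
a=np.radians(4.15*np.arange(11));r=np.array([.1155,.0538])
p=np.c_[r[0]*np.cos(a)-r[1]*np.sin(a),r[0]*np.sin(a)+r[1]*np.cos(a)];print(np.round(np.diff(p,axis=0)*1000,1).tolist(),p[-1]-p[0])"
cat > pan.py <<'E'
from h import *
import sys
for f in sys.argv[3:]:
    A=np.load(f);p=A["P"][A["d"]>0];p=p[(p[:,2]>.08)&(p[:,2]<.25)&(np.hypot(p[:,0]-.49,p[:,1]-.345)<.09)]
    t=np.radians(float(sys.argv[1]));y=np.radians(float(sys.argv[2]))
    k=np.array([-np.sin(t)*np.cos(y),-np.sin(t)*np.sin(y),np.cos(t)]);d=p@k
    c=np.histogram(d,bins=np.arange(-1,1,.004));i=c[0].argmax();c0=c[1][i]+.002;g=p[np.abs(d-c0)<.008]
    for i in range(10):
        c=g.mean(0);k=np.linalg.svd(g-c)[2][2];k*=np.sign(k[2]);g=p[np.abs((p-c)@k)<.003]
    print(f,"tilt",round(np.degrees(np.arccos(k[2])),2),"out",round(np.degrees(np.arctan2(-k[1],-k[0])),2),len(g),len(p),c)
E
python3 pan.py 22 -3 side6.npz top6.npz
```

```text
[[-4.2, 8.2], [-4.8, 7.9], [-5.3, 7.5], [-5.9, 7.1], [-6.4, 6.7], [-6.8, 6.2], [-7.3, 5.7], [-7.7, 5.1], [-8.0, 4.6], [-8.3, 4.0]] [-0.06464457  0.06302643]
side6.npz tilt 22.79 out -6.54 1571 2472 [0.4987614  0.35069677 0.11321856]
top6.npz tilt 22.48 out 3.25 178 317 [0.48998348 0.29413521 0.11085535]
```

```bash
python3 -m inch '{"delta_pos":[[-0.001,0.003,0],[-0.0005,0.002,0],[0,0,0],[-0.0042,0.0002,0.0082],[-0.0048,0.0002,0.0079]],"twist":[[0,0,1],[0,0,1],[0,0,0],[-0.19,-4.15,0],[-0.19,-4.15,0]]}' && python3 -m inch '{"delta_pos":[[-0.0053,0.0003,0.0075],[-0.0059,0.0003,0.0071],[-0.0064,0.0003,0.0067],[-0.0068,0.0003,0.0062],[-0.0073,0.0003,0.0057]],"twist":[[-0.19,-4.15,0],[-0.19,-4.15,0],[-0.19,-4.15,0],[-0.19,-4.15,0],[-0.19,-4.15,0]]}' && python3 -m inch '{"delta_pos":[[-0.0077,0.0003,0.0051],[-0.008,0.0004,0.0046],[-0.0083,0.0004,0.004],[0,0,0],[0,0,0]],"twist":[[-0.19,-4.15,0],[-0.19,-4.15,0],[-0.19,-4.15,0],[0,0,0],[0,0,0]]}' && cat > look.py <<'E'
from h import *
import sys
from scipy.spatial.transform import Rotation as R
s=sense(); M=R.from_quat(s["ee_rot"]).as_matrix(); print(s["ee_pos"],"yaw",np.degrees(np.arctan2(M[1,1],M[0,1])),M[:,2],s["q"],s["wrist_force"])
from fit2 import rect
for n in ("top","side"):
    im,d=camera(n); P=cloud(n,d); np.savez(f"{n}{sys.argv[1]}.npz",im=im,P=P,d=d)
    p=P[d>0]; p=p[(np.hypot(p[:,0]-.495,p[:,1]-.34)<.1)&(p[:,2]>.007)&(p[:,2]<.018)]; rect(p,"stand "+n)
E
python3 look.py 7; python3 pan.py 62 -3 side7.npz; python3 pan.py 62 -3 top7.npz
```

```text
t: 15.4
ee_pos: [0.5644, 0.3416, 0.1591]
ee_rot: [0.014, 0.997, -0.001, 0.078]
wrist_force: [13.3, -0.4, 0.3]
opening: 0.0157
finger_force: 30.2
t: 15.9
ee_pos: [0.5316, 0.3437, 0.1934]
ee_rot: [0.013, 0.967, -0.007, 0.256]
wrist_force: [11.0, -4.3, 4.7]
opening: 0.0153
finger_force: 30.2
t: 16.4
ee_pos: [0.5069, 0.3449, 0.2076]
ee_rot: [0.013, 0.934, -0.01, 0.357]
wrist_force: [0.6, -3.0, 12.1]
opening: 0.0155
finger_force: 30.0
[0.50688541 0.34489678 0.20763501] yaw 88.19020199892861 [ 0.66712105 -0.02861753 -0.74439945] [ 0.5416954   0.3848103   1.71586794 -0.79584171  0.54188619 -0.40953134] [ 0.60779243 -2.95020589 12.06632168]
stand top [491.7 342.4] [112. 118.] 88.23 397 z 0.011037251250699542
stand side [494.1 347.9] [111.2 121.3] 86.86 1279 z 0.012151332458691821
side7.npz tilt 63.52 out -3.5 750 1319 [0.46993239 0.36633919 0.13411019]
top7.npz tilt 62.98 out -3.7 72 292 [0.49106668 0.33656544 0.18038629]
```

```bash
python3 -m inch '{"delta_pos":[[0,0,0.001],[0,0,0],[0,0,0]],"twist":[[0,0,0.5],[0,0,0.5],[0,0,0]]}' && python3 -m inch '{"delta_pos":[[0,0,0],[0,0,0],[0,0,0],[0,0,0]],"twist":[[0,0,0],[0,0,0],[0,0,0],[0,0,0]]}' -0.2 && python3 -m inch '{"delta_pos":[[-0.014,0.0005,0.015],[-0.027,0.001,0.03],[-0.034,0.001,0.037],[-0.02,-0.03,0.04],[-0.03,-0.04,0.03]],"twist":[[0,0,0],[0,0,0],[0,0,0],[0,0,0],[0,0,0]]}' && python3 -m inch '{"delta_pos":[[-0.02,-0.045,0.02],[0,-0.045,0],[0,-0.045,0],[0,-0.045,0],[0,0,0]],"twist":[[0,0,0],[0,0,0],[0,0,0],[0,0,0],[0,0,0]]}' && python3 look.py 8; python3 pan.py 62 -3 side8.npz; python3 pan.py 62 -3 top8.npz
python3 - <<'E'
import numpy as np,cv2
from dial import dial
S=np.load("side8.npz")["im"][170:340,230:350];T=np.load("top8.npz")["im"][180:260,110:330]
a=cv2.resize(S,(280,400),interpolation=cv2.INTER_CUBIC);b=cv2.resize(T,(480,175),interpolation=cv2.INTER_CUBIC);c=np.zeros((225,480,3),np.uint8);c[:,:225]=cv2.resize(dial("top8.npz"),(225,225))
cv2.imwrite("pics/v10.png",np.hstack([a,np.vstack([b,c])])[...,::-1])
E
```

```text
t: 16.8
ee_pos: [0.5069, 0.3447, 0.2076]
ee_rot: [0.005, 0.934, -0.007, 0.357]
wrist_force: [5.1, -0.3, 7.0]
opening: 0.0157
finger_force: 30.4
t: 17.2
ee_pos: [0.5054, 0.3445, 0.2049]
ee_rot: [0.004, 0.935, -0.008, 0.354]
wrist_force: [0.5, 0.7, -0.5]
opening: 0.0454
finger_force: 0.0
t: 17.7
ee_pos: [0.3856, 0.2849, 0.352]
ee_rot: [0.004, 0.935, -0.007, 0.355]
wrist_force: [0.9, 0.4, 0.1]
opening: 0.0529
finger_force: 0.0
t: 18.2
ee_pos: [0.3683, 0.1161, 0.3687]
ee_rot: [0.008, 0.935, -0.01, 0.353]
wrist_force: [0.1, -0.1, -0.4]
opening: 0.0526
finger_force: 0.0
[0.36830882 0.11609437 0.36865705] yaw 88.70613670502514 [ 0.66070606 -0.0249601  -0.75022963] [ 0.0240781  -0.39584983  2.04602152 -0.05867798  0.77084373 -1.50249285] [ 0.13624276 -0.12540348 -0.41608686]
stand top [491.5 343. ] [112.2 117.7] 87.78 556 z 0.010772944299415999
stand side [494.  347.7] [111.4 121.3] 87.15 1282 z 0.012153055449840466
side8.npz tilt 62.75 out -2.99 985 1371 [0.47332123 0.35495904 0.14177754]
top8.npz tilt 63.89 out -3.5 670 861 [0.47129349 0.34448833 0.140555  ]
```

View pics/v10.png

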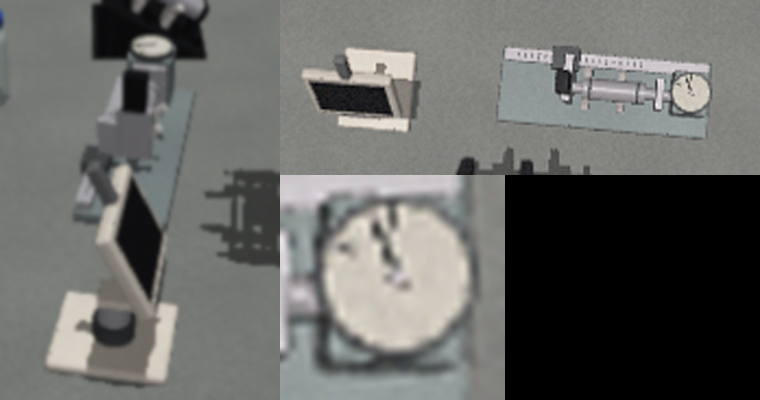

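```bash
python3 -c "
from plant import job
print(job.finish_job())"
```

```text
the job is handed in; nothing more can be done
None
```

The job is handed in at about 18 s on the robot's clock: the spindle lies in the V rests, clamped with the anvil in about 5.6 mm by the dial, and the readout is within about 1° of square with its screen at about 63°. The gripper was clear of everything.

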